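# Show the open bottle and its missing cork

## Robot

A 7-joint arm with a two-finger parallel gripper is mounted at the origin on a cart in front of the work surface, level with it; the furniture and walls round the work are solid. World frame = base frame: x ahead of the robot, y to its left, z up, the work surface at z = 0. Lengths are in m, angles in degrees, forces in N, time in s.
With the tool pointing down it reaches from about 0.425 to 0.875 m from the base axis. Payload 4.7 kg.
Tool frame: the origin (TCP) lies on the centre line of the jaws, within the pads' length; the fingertips stand 19 mm ahead of it and the grasp point (between the pads) is the TCP; z points along the fingers, y is the line along which they close (so a half turn about z gives the same grasp; the last joint's range is limited). The gripper opens to 87 mm and grips with 3 to 60 N. Pads are 19 mm wide; open, the fingers measure 117 mm over their backs; the gripper's body (75 mm by 190 mm) begins 51 mm behind the grasp point.
Start: joints at [-65.942, 18.392, -4.016, 83.108, 1.295, 78.541, -3.26], TCP at [0.257, 0.597, 0.242] pointing down, gripper open.
Joint ranges: [-163.93, 163.93], [-17.29, 119.83], [-79.2, 71.16], [3.27, 140.29], [-89.18, 269.18], [5.43, 117.66], [-154.24, 154.24]. Speed limits (degrees/s): [147.25, 147.25, 180, 180, 180, 180, 180].

## Interface

Orientations are given as [roll, pitch, yaw] about the fixed x, y, z axes, in that order (R = Rz(yaw) Ry(pitch) Rx(roll)).
In Python, from cell import env, imaging gives the robot as it stands.
- The arm moves only by the shell command python3 -m crank 'ROWS' [OPENING] [FORCE]. ROWS is JSON, a list of rows, each an object of numbers: "x", "y", "z": the shift along the tool's x, y, z in m; "turn": the turn about the tool's z in rad. In form: [{"x": .., "y": .., "z": .., "turn": ..}, ...]. A call has 1 to 12 rows; each row is the pose to reach, as a shift and turn from the pose commanded when the call began, along the tool's axes at that moment; what a row does not reach only later rows make up. A row lasts 1/8 s, in which the tool goes at most 62.5 mm and 10.7 degrees, less where a joint would pass 70% of its speed; a pose out of reach is approached as far as the arm can. A call with a gripper value outside its range is refused whole. OPENING is the finger opening in m, from 0 to 0.087, set as the call begins (- or left out, the last holds). The fingers move at their own pace and stop on an object; FORCE is the grip in N (left out, the last holds). Time passes only in rows, so rows that repeat a pose let the fingers close. It gives the time, the measured TCP pose, the force, the opening and the grip force at its end, in the units of the state.
- env.get_obs(): the state, without advancing time (a new reading comes with each control period).
- imaging.read_camera(name): name is "side" or "top"; returns the picture (384x512x3 uint8, red, green, blue); there is no depth.
- imaging.get_calibration(name): a dict with "camera_matrix" (3x3 intrinsics, pixels), "position" and "attitude" of the camera in the world. Camera axes: x right, y up, looking along -z (the intrinsics and any distortion apply to the point x, -y, -z); pixel columns grow to the right and rows downward; lengths in m; the calibration is good to about 2 mm. A picture is of the moment at which its call begins. get_calibration takes no time and is no camera call.
- env.sign_off(): hands the job in; it is judged then, once.
The state is a dict: "time_s": time; "qpos": joint angles; "joint_velocities": joint speeds; "effort": joint torques, N m; "tool_pos": TCP position; "tool_rot": TCP orientation; "force": force on the tool from outside, world axes, zero at the start; "wrist_torque": the same for the moment, N m; "grip_width": finger opening in m; "grasp_force": force on a finger pad.
Only numpy, scipy, OpenCV 4.12 (cv2) and the standard library are available. Lean on these libraries where they do the work, as an engineer would, in place of code of your own. Each camera call takes 0.05 s, during which the arm holds its last target. There are 200 camera calls.

## Task

One of the two little round glass bottles lying on the worktop has lost its cork. Point out that open bottle by holding the fingertips two to five centimetres above its round body for about two seconds, then point in the same way at the loose cork that belongs in it, and finish still pointing there, right above the cork. Touch nothing, and do not point at any of the other things on the way.

Things in the scene. Friction and masses are not known exactly. Their poses are not given: they have to be found in the camera images.
- open_bottle: little round clear glass bottle lying on its side with an open, empty neck; 65 mm wide, 86 mm long along its own y, 62 mm high; the neck points to its own -y; loose; origin at the centre of its underside, z up
- open_bottle_top (a point): highest point of the round body of the open bottle, 7 mm to +y of the body's origin, 62 mm above the worktop
- corked_bottle: the other little round glass bottle, lying on its side with a pale cork in its neck; 62 mm wide, 82 mm long along its own y, 58 mm high; the neck points to its own -y; loose, leave alone; origin at the centre of its underside, z up
- corked_bottle_top (a point): highest point of the round body of the corked bottle, 7 mm to +y of the body's origin, 58 mm above the worktop
- cork: loose brown cork stopper standing upright on the worktop, slightly tapered, 25 mm across and 31 mm high; origin at the centre of its underside, z up
- cork_top (a point): centre of the cork's top face, 31 mm above the worktop
- flask: upright conical clear glass flask, 69 mm across the foot, narrow neck, 105 mm high; loose, leave alone; origin at the centre of its underside
- flask_top (a point): centre of the flask's mouth, 105 mm above the worktop
- match_box: flat paper match box, 34 x 54 x 14 mm, the long side along its own y; loose, leave alone; origin at the centre of its underside
- match_box_top (a point): centre of the match box's top face, 14 mm above the worktop
- spoon_rest: small boat-shaped blue and white spoon rest, 38 x 68 x 16 mm, the long side along its own y; loose, leave alone; origin at the centre of its underside
- spoon_rest_top (a point): centre of the spoon rest at rim height, 16 mm above the worktop
Things that resemble listed ones, but are neither listed nor needed, are in the scene too. Of the things that look like the cork, the smaller one is meant. Leave any pink look-alike of the open_bottle alone.

How it is judged (in metres and radians):
On the way, in this order (a step that is already met when the one before it is completed fails the run):
1. the fingertips dwell just above the round body of the open bottle (horizontal distance between the grasp point and open_bottle_top below 0.035 m and z of the grasp point in the frame of open_bottle_top between 0.018 and 0.085 m), for 1.5 s.
2. then the fingertips dwell just above the loose cork (horizontal distance between the grasp point and cork_top below 0.025 m and z of the grasp point in the frame of cork_top between 0.018 and 0.085 m), for 1.5 s.
At the end, for the whole second after the job is handed in: After the open bottle was pointed at (within 35 mm sideways), the grasp point, about 19 mm behind the fingertips, stays within 25 mm sideways of the cork and 18 to 85 mm above its top, touching nothing. All six small things rest within 4 mm of where they stood (all of step 2 and distance of each of open_bottle, corked_bottle, flask, cork, match_box, spoon_rest from where it was at the start of the episode below 0.004 m and linear speed of each of open_bottle, corked_bottle, flask, cork, match_box, spoon_rest below 0.02 m/s).
It fails at once if a finger or the arm touches something (contact force between any of the fingers, the arm and anything else above 0.5 N).
It fails at once if one of the small things is moved (distance of any of open_bottle, corked_bottle, flask, cork, match_box, spoon_rest from where it was at the start of the episode above 0.006 m).
It fails at once if the fingertips come down right over the corked bottle, the flask, the match box or the spoon rest ((horizontal distance between the grasp point and corked_bottle_top below 0.03 m and z of the grasp point in the frame of corked_bottle_top below 0.065 m) or (horizontal distance between the grasp point and flask_top below 0.03 m and z of the grasp point in the frame of flask_top below 0.065 m) or (horizontal distance between the grasp point and match_box_top below 0.03 m and z of the grasp point in the frame of match_box_top below 0.065 m) or (horizontal distance between the grasp point and spoon_rest_top below 0.03 m and z of the grasp point in the frame of spoon_rest_top below 0.065 m)).
It also fails if it takes over 43 s, if anything falls off the work surface, if the arm or the gripper's body presses on something with over 40 N, if the wrist force passes 120 N, or if a joint passes its speed limit or range.

## Working session

There is one attempt and no reset: what is moved stays moved. The work goes in short steps, Python scripts to look and compute and a shell command to move; the robot and the scene stay as the last step left them, time stands still between calls to the robot, and variables do not carry over. Pictures are saved under pics/ and viewed, at most 10 in all, crops included, and the job is handed in when it is done.

```bash
mkdir -p pics; cat > h.py <<'E'
import numpy as np, cv2
from cell import env, imaging
from scipy.spatial.transform import Rotation as R
def cam(n):
    c=imaging.get_calibration(n); return c
def rot(c):
    a=np.array(c["attitude"],float)
    if a.shape==(3,3): return a
    return R.from_euler('xyz',a,degrees=True).as_matrix() if a.size==3 else R.from_quat(a).as_matrix()
def ray(n,uv):
    c=cam(n);K=np.array(c["camera_matrix"]);d=np.linalg.inv(K)@[uv[0],uv[1],1]
    return np.array(c["position"]),rot(c)@(d*[1,-1,-1])
def onz(n,uv,z):
    p,d=ray(n,uv); return p+d*(z-p[2])/d[2]
def proj(n,P):
    c=cam(n);q=rot(c).T@(np.array(P)-c["position"])*[1,-1,-1];q=np.array(c["camera_matrix"])@q;return q[:2]/q[2]
E
python3 - <<'E'
from h import *
for n in("top","side"):
    print(n,imaging.get_calibration(n)); im=imaging.read_camera(n); cv2.imwrite(f"pics/{n}0.png",cv2.resize(im[:,:,::-1],(800,600)))
    cv2.imwrite(f"{n}_raw.png",im[:,:,::-1])
print(env.get_obs())
E
```

```text
top {'camera_matrix': array([[346.49611318,   0.        , 253.41814278],
       [  0.        , 346.49611318, 188.5424948 ],
       [  0.        ,   0.        ,   1.        ]]), 'position': array([0.40576089, 0.02537321, 0.95571628]), 'attitude': array([  5.34909498,  -0.85193003, -91.0873528 ])}
side {'camera_matrix': array([[358.5440177 ,   0.        , 257.53887186],
       [  0.        , 358.5440177 , 194.3034717 ],
       [  0.        ,   0.        ,   1.        ]]), 'position': array([0.51049664, 0.71287948, 0.60785929]), 'attitude': array([ 52.65620378,   1.18972831, 177.85956078])}
{'time_s': 0.1, 'qpos': array([-65.94052481,  18.43402264,  -4.01644903,  83.1675413 ,
         1.29653458,  78.54122039,  -3.26095231]), 'joint_velocities': array([ 0.11530862, -0.18794439, -0.01482803, -0.11687402, -0.02205408,
       -0.0304144 , -0.08356535]), 'effort': array([-9.97861971e-04, -4.92576849e+01, -4.06092340e-01, -3.13399279e+01,
       -6.40297076e-02,  3.95085791e-02,  8.31348711e-05]), 'tool_pos': array([0.25646117, 0.5967643 , 0.2405832 ]), 'tool_rot': array([-1.79902537e+02,  6.68646680e-03,  1.56750341e+02]), 'force': array([-0.45544911, -0.14803532,  0.10139492]), 'wrist_torque': array([-0.01111469, -0.02378889,  0.00496652]), 'grasp_force': 0.0, 'grip_width': 0.08699918036572193}
```

View pics/top0.png

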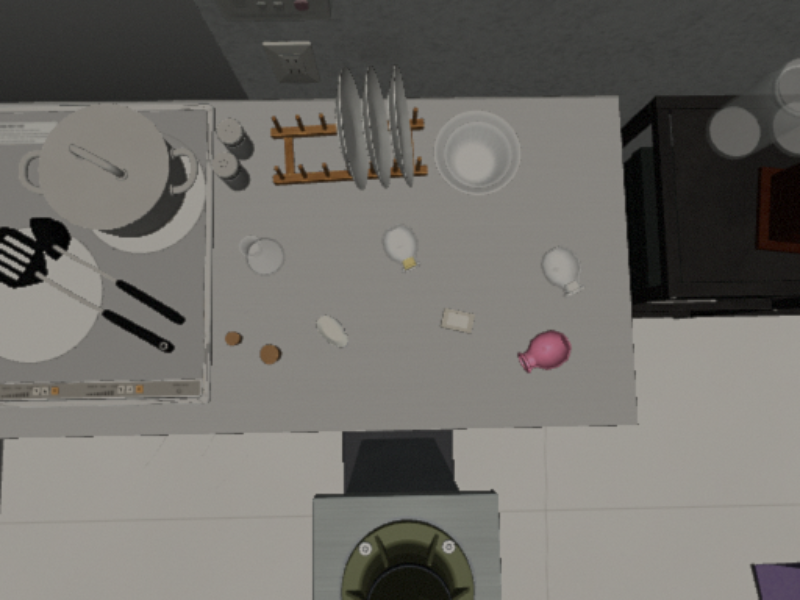

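View pics/side0.png

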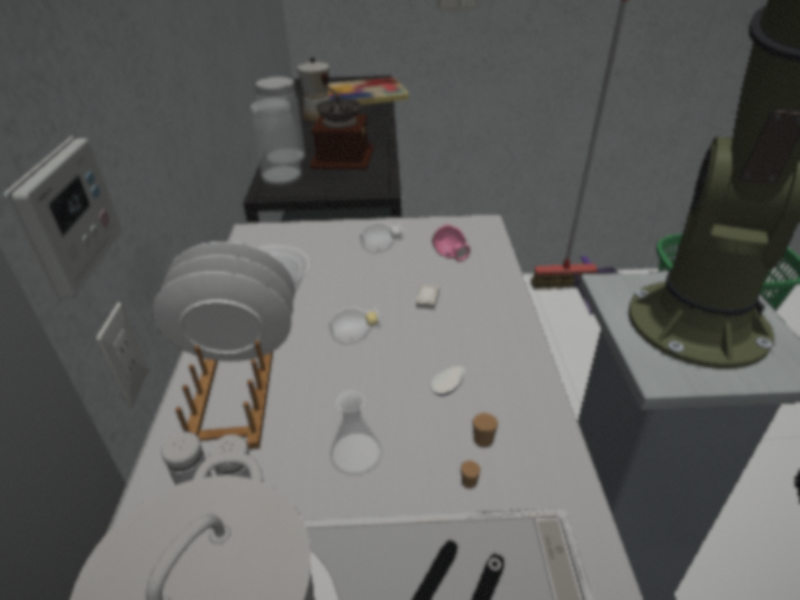

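The top picture (800x600) shows these candidates:
- **Bottles:** clear bottle with an empty neck at (561,268), clear bottle with a yellow cork at (401,244), pink look-alike at (548,350).
- **Corks:** small cork at (233,339), large cork at (269,354).
- **Others:** flask (264,256), match box (458,320), spoon rest (332,330).

I choose the open clear bottle at (561,268) and the small cork at (233,339). The side view agrees: bottle at (378,238), small cork at (470,474). Next I'll check both in a close crop and measure.

```bash
python3 - <<'E'
from h import *
t=cv2.imread("top_raw.png"); s=cv2.imread("side_raw.png")
f=lambda im,x,y:cv2.resize(im[y-30:y+30,x-40:x+40],(400,300),interpolation=cv2.INTER_CUBIC)
cv2.imwrite("pics/crop.png",np.vstack([np.hstack([f(t,359,172),f(t,160,220)]),np.hstack([f(s,242,152),f(s,303,294)])]))
k=.64
P={}
for n,uv,z in [("open",(561,266),.031),("neck",(573,289),.03),("corked",(400,243),.029),("flaskfoot",(265,257),.0),("flasktop",(249,244),.105),("match",(458,320),.014),("spoon",(332,330),.016),("cork",(233,338),.031),("bigcork",(269,353),.04),("pink",(552,348),.031),("dishes",(375,70),.2),("dishlow",(362,186),.03)]:
    P[n]=onz("top",np.array(uv)*k,z); print(n,P[n].round(3),"side800:",(proj("side",P[n])/k).round(0), "r",np.hypot(*P[n][:2]).round(3))
# cork contours by colour
for n,im,z in(("top",t,.031),("side",s,.031)):
    hsv=cv2.cvtColor(im,cv2.COLOR_BGR2HSV); m=cv2.inRange(hsv,(5,90,60),(20,255,255))
    for c in cv2.findContours(m,0,2)[0]:
        if 25<cv2.contourArea(c)<500:
            (u,v),r=cv2.minEnclosingCircle(c); print(n,(round(u/k),round(v/k)),r,onz(n,(u,v),.02).round(3),cv2.contourArea(c))
E
```

```text
open [ 0.537 -0.277  0.031] side800: [377. 235.] r 0.604
neck [ 0.497 -0.296  0.03 ] side800: [397. 230.] r 0.578
corked [0.582 0.001 0.029] side800: [350. 323.] r 0.582
flaskfoot [0.566 0.241 0.   ] side800: [357. 454.] r 0.615
flasktop [0.57  0.243 0.105] side800: [348. 401.] r 0.619
match [ 0.447 -0.098  0.014] side800: [428. 292.] r 0.458
spoon [0.434 0.122 0.016] side800: [447. 377.] r 0.451
cork [0.423 0.288 0.031] side800: [470. 464.] r 0.512
bigcork [0.397 0.225 0.04 ] side800: [484. 419.] r 0.456
pink [ 0.396 -0.255  0.031] side800: [448. 238.] r 0.471
dishes [0.806 0.037 0.2  ] side800: [178. 251.] r 0.807
dishlow [0.684 0.066 0.03 ] side800: [282. 352.] r 0.687
top (269, 354) 6.050943374633789 [0.395 0.229 0.02 ] 97.0
top (232, 337) 4.764985084533691 [0.424 0.292 0.02 ] 50.5
top (420, 170) 4.5070390701293945 [ 0.715 -0.037  0.02 ] 27.5
top (311, 152) 30.269742965698242 [0.749 0.156 0.02 ] 495.0
top (416, 123) 5.000100135803223 [ 0.8   -0.031  0.02 ] 28.0
side (469, 473) 7.280210018157959 [0.425 0.293 0.02 ] 100.0
side (484, 429) 9.566737174987793 [0.396 0.224 0.02 ] 184.0
side (355, 90) 17.67776870727539 [ 0.611 -1.294  0.02 ] 84.5
```

View pics/crop.png

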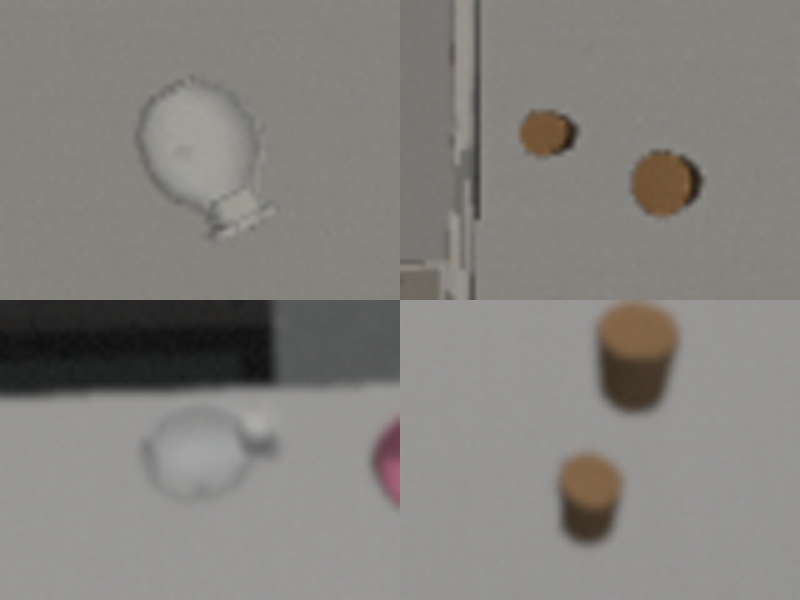

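The crop confirms both choices. The top-left bottle's neck is empty, and the left-hand cork is the smaller one (roughly 25 mm against 32 mm). The bottle body is at about (0.537, -0.277) and the cork at about (0.424, 0.290). Both views agree within about 5 mm. I'll travel at z≈0.26, above everything.

```bash
python3 -m crank '[{"x":-0.024,"y":-0.015,"z":-0.002},{"x":-0.049,"y":-0.031,"z":-0.004},{"x":-0.073,"y":-0.046,"z":-0.006},{"x":-0.097,"y":-0.061,"z":-0.008},{"x":-0.122,"y":-0.077,"z":-0.01},{"x":-0.146,"y":-0.092,"z":-0.012},{"x":-0.17,"y":-0.107,"z":-0.014},{"x":-0.194,"y":-0.122,"z":-0.016},{"x":-0.219,"y":-0.138,"z":-0.018},{"x":-0.243,"y":-0.153,"z":-0.018},{"x":-0.243,"y":-0.153,"z":-0.018}]' 0.03
python3 -m crank '[{"x":-0.018,"y":-0.025},{"x":-0.036,"y":-0.05},{"x":-0.054,"y":-0.075},{"x":-0.072,"y":-0.1},{"x":-0.09,"y":-0.125},{"x":-0.108,"y":-0.15},{"x":-0.126,"y":-0.174},{"x":-0.144,"y":-0.199},{"x":-0.162,"y":-0.224},{"x":-0.18,"y":-0.249},{"x":-0.198,"y":-0.274},{"x":-0.216,"y":-0.299}]'
```

```text
invalid input
invalid input
```

```bash
python3 -m crank '[{"x":-0.024,"y":-0.015,"z":-0.002,"turn":0},{"x":-0.049,"y":-0.031,"z":-0.004,"turn":0},{"x":-0.073,"y":-0.046,"z":-0.006,"turn":0},{"x":-0.097,"y":-0.061,"z":-0.008,"turn":0},{"x":-0.122,"y":-0.077,"z":-0.01,"turn":0},{"x":-0.146,"y":-0.092,"z":-0.012,"turn":0},{"x":-0.17,"y":-0.107,"z":-0.014,"turn":0},{"x":-0.194,"y":-0.122,"z":-0.016,"turn":0},{"x":-0.219,"y":-0.138,"z":-0.018,"turn":0},{"x":-0.243,"y":-0.153,"z":-0.018,"turn":0},{"x":-0.243,"y":-0.153,"z":-0.018,"turn":0}]' 0.03
```

```text
time_s: 1.48
tool_pos: [0.4211, 0.3582, 0.2593]
tool_rot: [-179.9, 0.0, 156.5]
force: [0.2, -0.4, -0.0]
grip_width: 0.0299
grasp_force: 0.0
```

```bash
python3 -m crank '[{"x":-0.018,"y":-0.025,"z":0,"turn":0},{"x":-0.036,"y":-0.05,"z":0,"turn":0},{"x":-0.054,"y":-0.075,"z":0,"turn":0},{"x":-0.072,"y":-0.1,"z":0,"turn":0},{"x":-0.09,"y":-0.125,"z":0,"turn":0},{"x":-0.108,"y":-0.15,"z":0,"turn":0},{"x":-0.126,"y":-0.174,"z":0,"turn":0},{"x":-0.144,"y":-0.199,"z":0,"turn":0},{"x":-0.162,"y":-0.224,"z":0,"turn":0},{"x":-0.18,"y":-0.249,"z":0,"turn":0},{"x":-0.198,"y":-0.274,"z":0,"turn":0},{"x":-0.216,"y":-0.299,"z":0,"turn":0}]' &&
python3 -m crank '[{"x":-0.014,"y":-0.024,"z":0,"turn":0},{"x":-0.029,"y":-0.048,"z":0,"turn":0},{"x":-0.043,"y":-0.072,"z":0,"turn":0},{"x":-0.057,"y":-0.096,"z":0,"turn":0},{"x":-0.072,"y":-0.12,"z":0,"turn":0},{"x":-0.086,"y":-0.144,"z":0,"turn":0},{"x":-0.1,"y":-0.168,"z":0,"turn":0},{"x":-0.114,"y":-0.192,"z":0,"turn":0},{"x":-0.129,"y":-0.216,"z":0,"turn":0},{"x":-0.143,"y":-0.24,"z":0,"turn":0},{"x":-0.143,"y":-0.24,"z":0,"turn":0},{"x":-0.143,"y":-0.24,"z":0,"turn":0}]'
python3 - <<'E'
from h import *
for n in("top","side"):
    im=imaging.read_camera(n); cv2.imwrite(f"pics/{n}1.png",cv2.resize(im[:,:,::-1],(800,600)))
E
```

```text
time_s: 2.98
tool_pos: [0.5, 0.0014, 0.2594]
tool_rot: [180.0, -0.0, 156.9]
force: [-0.1, 0.7, -0.5]
grip_width: 0.0298
grasp_force: 0.0
time_s: 4.47
tool_pos: [0.5372, -0.2744, 0.2591]
tool_rot: [179.9, -0.1, 156.8]
force: [0.3, 0.4, 0.5]
grip_width: 0.0301
grasp_force: 0.0
```

View pics/side1.png

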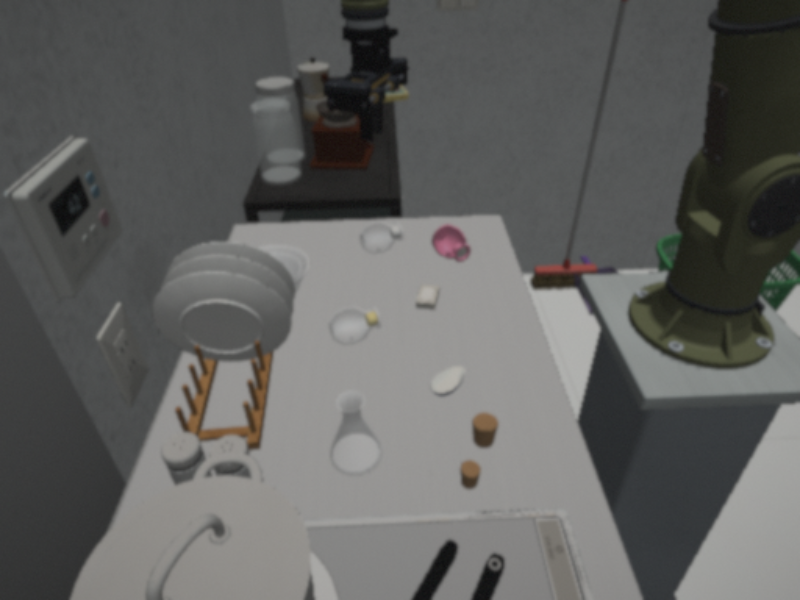

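The gripper is above the open bottle at about (368,130), with the bottle below it at (378,238) and everything undisturbed. Now I'll descend 0.143 m and dwell.

```bash
python3 -m crank '[{"x":0,"y":0,"z":0.018,"turn":0},{"x":0,"y":0,"z":0.036,"turn":0},{"x":0,"y":0,"z":0.054,"turn":0},{"x":0,"y":0,"z":0.072,"turn":0},{"x":0,"y":0,"z":0.09,"turn":0},{"x":0,"y":0,"z":0.108,"turn":0},{"x":0,"y":0,"z":0.125,"turn":0},{"x":0,"y":0,"z":0.138,"turn":0},{"x":0,"y":0,"z":0.143,"turn":0},{"x":0,"y":0,"z":0.143,"turn":0},{"x":0,"y":0,"z":0.143,"turn":0},{"x":0,"y":0,"z":0.143,"turn":0}]'
python3 - <<'E'
from h import *
a=imaging.read_camera("side"); b=imaging.read_camera("top")
f=lambda im,x,y:cv2.resize(im[y-45:y+45,x-60:x+60,::-1],(400,300),interpolation=cv2.INTER_CUBIC)
cv2.imwrite("pics/at_bottle.png",np.hstack([f(a,242,130),f(b,359,172)]))
E
```

```text
time_s: 6.08
tool_pos: [0.5369, -0.2764, 0.1172]
tool_rot: [180.0, 0.1, 156.8]
force: [-0.5, 0.1, 0.6]
grip_width: 0.0301
grasp_force: 0.0
```

View pics/at_bottle.png

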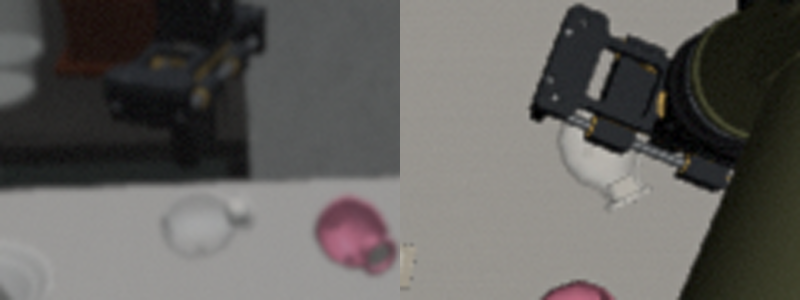

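The fingertips are at about (190,165) in the left crop, above the bottle body at (198,224), with a clear gap. I'll hold here for 2.25 s, then rise.

```bash
python3 -m crank '[{"x":0,"y":0,"z":0,"turn":0},{"x":0,"y":0,"z":0,"turn":0},{"x":0,"y":0,"z":0,"turn":0},{"x":0,"y":0,"z":0,"turn":0},{"x":0,"y":0,"z":0,"turn":0},{"x":0,"y":0,"z":0,"turn":0},{"x":0,"y":0,"z":0,"turn":0},{"x":0,"y":0,"z":0,"turn":0},{"x":0,"y":0,"z":0,"turn":0},{"x":0,"y":0,"z":0,"turn":0},{"x":0,"y":0,"z":0,"turn":0},{"x":0,"y":0,"z":0,"turn":0}]' &&
python3 -m crank '[{"x":0,"y":0,"z":0,"turn":0},{"x":0,"y":0,"z":0,"turn":0},{"x":0,"y":0,"z":0,"turn":0},{"x":0,"y":0,"z":0,"turn":0},{"x":0,"y":0,"z":-0.018,"turn":0},{"x":0,"y":0,"z":-0.036,"turn":0},{"x":0,"y":0,"z":-0.054,"turn":0},{"x":0,"y":0,"z":-0.072,"turn":0},{"x":0,"y":0,"z":-0.09,"turn":0},{"x":0,"y":0,"z":-0.108,"turn":0},{"x":0,"y":0,"z":-0.126,"turn":0},{"x":0,"y":0,"z":-0.143,"turn":0}]' &&
python3 -m crank '[{"x":0.012,"y":0.02,"z":0,"turn":0},{"x":0.024,"y":0.04,"z":0,"turn":0},{"x":0.036,"y":0.06,"z":0,"turn":0},{"x":0.048,"y":0.08,"z":0,"turn":0},{"x":0.06,"y":0.1,"z":0,"turn":0},{"x":0.072,"y":0.12,"z":0,"turn":0},{"x":0.084,"y":0.14,"z":0,"turn":0},{"x":0.096,"y":0.16,"z":0,"turn":0},{"x":0.108,"y":0.18,"z":0,"turn":0},{"x":0.12,"y":0.2,"z":0,"turn":0},{"x":0.132,"y":0.22,"z":0,"turn":0},{"x":0.143,"y":0.24,"z":0,"turn":0}]'
```

```text
time_s: 7.68
tool_pos: [0.5366, -0.2762, 0.1166]
tool_rot: [180.0, 0.0, 156.7]
force: [-0.0, 0.6, 0.4]
grip_width: 0.0299
grasp_force: 0.0
time_s: 9.18
tool_pos: [0.5366, -0.2762, 0.2608]
tool_rot: [180.0, 0.0, 156.8]
force: [0.2, 0.7, -0.1]
grip_width: 0.0299
grasp_force: 0.0
time_s: 10.68
tool_pos: [0.4998, 0.0013, 0.2602]
tool_rot: [180.0, 0.0, 156.7]
force: [0.7, 0.6, -0.6]
grip_width: 0.0303
grasp_force: 0.0
```

```bash
python3 -m crank '[{"x":0.018,"y":0.024,"z":0,"turn":0},{"x":0.037,"y":0.047,"z":0,"turn":0},{"x":0.055,"y":0.071,"z":0,"turn":0},{"x":0.074,"y":0.094,"z":0,"turn":0},{"x":0.092,"y":0.118,"z":0,"turn":0},{"x":0.11,"y":0.142,"z":0,"turn":0},{"x":0.129,"y":0.165,"z":0,"turn":0},{"x":0.147,"y":0.189,"z":0,"turn":0},{"x":0.166,"y":0.212,"z":0,"turn":0},{"x":0.184,"y":0.236,"z":0,"turn":0},{"x":0.184,"y":0.236,"z":0,"turn":0},{"x":0.184,"y":0.236,"z":0,"turn":0}]' &&
python3 -m crank '[{"x":0,"y":0,"z":0.018,"turn":0},{"x":0,"y":0,"z":0.036,"turn":0},{"x":0,"y":0,"z":0.054,"turn":0},{"x":0,"y":0,"z":0.072,"turn":0},{"x":0,"y":0,"z":0.09,"turn":0},{"x":0,"y":0,"z":0.108,"turn":0},{"x":0,"y":0,"z":0.12,"turn":0},{"x":0,"y":0,"z":0.12,"turn":0}]'
python3 - <<'E'
from h import *
a=imaging.read_camera("side"); print(proj("side",[.424,.29,.105])/.64, proj("top",[.424,.29,.031])/.64)
b=imaging.read_camera("top")
f=lambda im,x,y:cv2.resize(im[y-60:y+60,x-80:x+80,::-1],(400,300),interpolation=cv2.INTER_CUBIC)
cv2.imwrite("pics/at_cork.png",np.hstack([f(a,303,280),f(b,160,220)]))
E
```

```text
time_s: 12.18
tool_pos: [0.4245, 0.2894, 0.2598]
tool_rot: [-180.0, 0.0, 156.7]
force: [-0.1, 0.2, 0.7]
grip_width: 0.03
grasp_force: 0.0
time_s: 13.18
tool_pos: [0.4235, 0.2898, 0.1385]
tool_rot: [-179.9, -0.0, 156.8]
force: [0.4, 0.2, 0.3]
grip_width: 0.0303
grasp_force: 0.0
[473.07979835 425.85062695] [231.61364626 337.46166416]
```

View pics/at_cork.png

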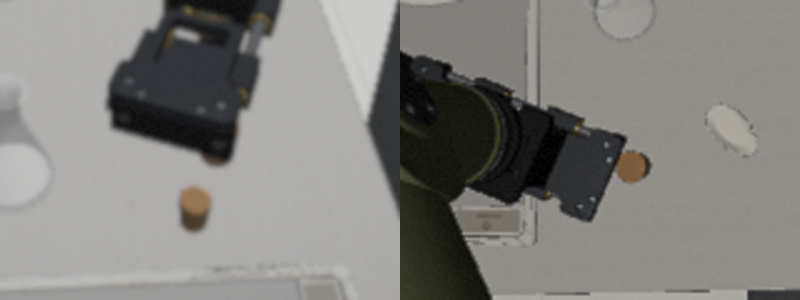

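The small cork is clear at (195,205) in the left crop. The gripper's bracket hides the fingers, whose tips project to (200,131) there, directly above the cork. I'll go down the last 0.053 m and dwell.

```bash
python3 -m crank '[{"x":0,"y":0,"z":0.012,"turn":0},{"x":0,"y":0,"z":0.024,"turn":0},{"x":0,"y":0,"z":0.036,"turn":0},{"x":0,"y":0,"z":0.046,"turn":0},{"x":0,"y":0,"z":0.053,"turn":0},{"x":0,"y":0,"z":0.053,"turn":0},{"x":0,"y":0,"z":0.053,"turn":0},{"x":0,"y":0,"z":0.053,"turn":0},{"x":0,"y":0,"z":0.053,"turn":0},{"x":0,"y":0,"z":0.053,"turn":0},{"x":0,"y":0,"z":0.053,"turn":0},{"x":0,"y":0,"z":0.053,"turn":0}]' &&
python3 -m crank '[{"x":0,"y":0,"z":0,"turn":0},{"x":0,"y":0,"z":0,"turn":0},{"x":0,"y":0,"z":0,"turn":0},{"x":0,"y":0,"z":0,"turn":0},{"x":0,"y":0,"z":0,"turn":0},{"x":0,"y":0,"z":0,"turn":0},{"x":0,"y":0,"z":0,"turn":0},{"x":0,"y":0,"z":0,"turn":0},{"x":0,"y":0,"z":0,"turn":0},{"x":0,"y":0,"z":0,"turn":0},{"x":0,"y":0,"z":0,"turn":0},{"x":0,"y":0,"z":0,"turn":0}]'
python3 - <<'E'
from h import *
a=imaging.read_camera("side")
cv2.imwrite("pics/end.png",cv2.resize(a[220:340,223:383,::-1],(640,480),interpolation=cv2.INTER_CUBIC))
E
```

```text
time_s: 14.78
tool_pos: [0.424, 0.2902, 0.0866]
tool_rot: [180.0, 0.0, 156.7]
force: [-0.6, 0.3, -0.1]
grip_width: 0.03
grasp_force: 0.0
time_s: 16.27
tool_pos: [0.424, 0.2902, 0.0866]
tool_rot: [180.0, 0.0, 156.8]
force: [-0.2, 0.3, 0.0]
grip_width: 0.0302
grasp_force: 0.0
```

View pics/end.png

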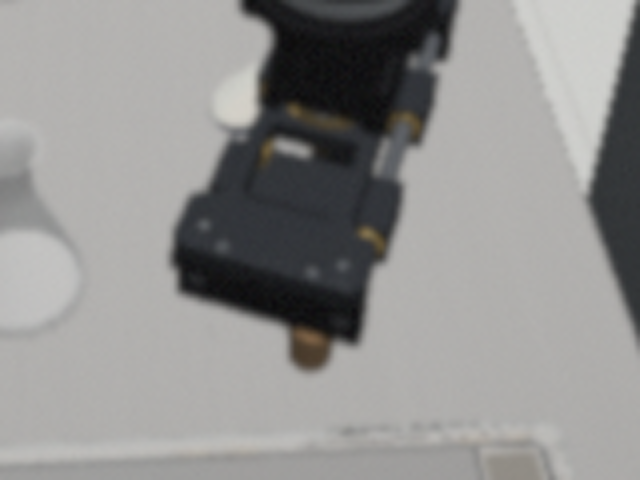

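The cork's foot is at (310,365), where it was before, and the gripper hovers over it touching nothing. The dwell is over 2 s, so I'll hand in.

```bash
python3 -c "
from cell import env
print(env.sign_off())"
```

```text
the job is handed in; nothing more can be done
None
```

I pointed at the open bottle for over two seconds, then at the small loose cork, and handed the job in still hovering about 55 mm (grasp point) above the cork; the force readings and camera views showed no contact and nothing moved, and the sign-off returned no verdict.

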